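# Fit and lock an inspection camera lens with its slim locking ring

### The job

Put the lens with the orange band into the camera mount so that it sits fully home, then lock it: turn the slim brass ring clockwise (seen from above) until the clamp bites and is finger-tight at about half a newton metre, without forcing it further. Handle only the brass ring and the lens: do not press on the fixed rings above and below it, and leave the other things where they are.

Things in the scene. Friction and masses are not known exactly. Their poses are not given: they have to be found in the camera images.
- lens_orange: The lens to fit: black, orange band. Barrel 42 mm diameter, 22 mm high (25 to 47 mm above its origin) to grip, over an aluminium spigot 30 mm diameter, 25 mm long with a 4 mm chamfered foot. About 110 g. Origin at the centre of the spigot's foot, z up its axis. Starts upright in either hole of the stand, barrel resting on the stand's top.
- lens_blue: Bystander: the same lens with a blue band, in the other hole of the stand. Leave it.
- stand: Grey lens stand, fixed block 70 x 160 x 30 mm (x, y, z), two 33 mm holes 40 mm either side of its centre along its y. Origin at the centre of its underside. The lenses' barrels rest on its top, origins 5 mm above the table.
- mount: Camera mount, fixed: base plate 110 x 110 x 12 mm, upright black body 62 mm diameter with a small block at its side below 40 mm. Lower fixed ring (steel, 62 mm diameter) at 48 to 60 mm height, then the brass ring, then the upper fixed ring (steel, 52 mm diameter) at 72.5 to 82 mm. Lens bore 33 mm diameter, 34 mm deep, open above. Origin on the axis at table height; z up.
- mouth (a point): Centre of the mouth of the lens bore, on the top face of the upper fixed ring, 82 mm above the table. A seated lens rests with its barrel on this face, lens origin 25 mm below this point, so the barrel's top is then 104 mm above the table.
- ring: Slim brass ribbed locking ring with one white mark, 60 mm diameter, 11.5 mm high, between the two fixed rings, 60.3 to 71.8 mm above the table; to be gripped from above across its diameter. It stands 4 mm outside the upper fixed ring; the lower fixed ring stands 1 mm outside it. Origin on the axis at the ring's underside. It turns about the upright axis only; clockwise from above locks.
- ring_mid (a point): Centre of the brass ring at mid-height. Feel of the ring, turned clockwise: it first runs free (about 0.05 N m) for 0.35 to 1.05 rad, different each time and not shown by the white mark; then the clamp bites at about 0.36 N m and climbs 0.25 N m per further 0.1 rad. Finger-tight: 0.45 to 0.7 N m, 0.04 to 0.14 rad past the bite. Readings sag up to 0.15 N m when the turning pauses. It stays where left.
- shoe (a point): Hidden clamp shoe inside the mount, 30 mm from the axis at an unknown angle. It stands still while the ring runs free and is dragged along by the ring (3 mm per 0.1 rad) once the clamp bites.
- hard_drive: Bystander: bare hard drive 100 x 70 x 9.5 mm, lying flat.
- driver_yellow: Bystander: screwdriver with yellow handle, 170 mm, lying.
- driver_red: Bystander: screwdriver with red handle, 190 mm, lying.
- mouse: Bystander: black computer mouse 105 x 62 x 31 mm.
- screw_tray: Bystander: white screw tray 90 x 130 x 22 mm.
- mug: Bystander: blue mug, 80 mm diameter, 95 mm high.
There are look-alikes about, which are no part of the job. Leave any brown or turquoise look-alike of the mount alone. Leave any pink look-alike of the lens_orange alone.

How it is judged:
On the way, in this order (a step that is already met when the one before it is completed fails the run):
1. the orange-banded lens is seated in the mount (horizontal distance between lens_orange and mount below 0.003 m and angle between lens_orange's own z axis and vertical below 0.06 rad and z of lens_orange in the frame of mouth between -0.029 and -0.0225 m), for 0.2 s.
2. the locking ring is turned until the clamp is drawn in (all of step 1 and distance of shoe from where it was at the start of the episode between 0.0009 and 0.0048 m), for 0.2 s.
At the end, for the whole second after the job is handed in: The orange-banded lens is at rest in the mount, upright within 0.06 rad, within 3 mm of its axis and its barrel within 2.5 mm of resting on the upper ring; the locking ring has dragged the clamp shoe 0.9 to 4.8 mm (finger-tight, about 0.44 to 0.75 N m) (all of step 2 and linear speed of lens_orange below 0.01 m/s); the robot touches nothing.
It fails at once if the fingers press on the fixed rings or the rest of the camera mount (over 2 N) (contact force between any of the fingers, the arm and mount above 2 N).
It fails at once if the locking ring is overtightened (clamp shoe driven more than 7 mm, over 0.9 N m) (distance of shoe from where it was at the start of the episode above 0.007 m).
It fails at once if the clamp is drawn in before the lens is seated (distance of shoe from where it was at the start of the episode above 0.0009 m and not (horizontal distance between lens_orange and mount below 0.003 m and angle between lens_orange's own z axis and vertical below 0.06 rad and z of lens_orange in the frame of mouth between -0.029 and -0.0225 m)).
It fails at once if a bystander (blue lens, hard drive, screwdrivers, mouse, screw tray, mug) is moved more than 15 mm (distance of any of lens_blue, hard_drive, driver_yellow, driver_red, mouse, screw_tray, mug from where it was at the start of the episode above 0.015 m).
It also fails if it takes over 56 s, if anything falls off the work surface, if the arm or the gripper's body presses on something with over 40 N, if the wrist force passes 120 N, or if a joint passes its speed limit or range.

### The arm

A 6-joint arm with a two-finger parallel gripper is mounted at the origin on the work surface. World frame = base frame: x ahead of the robot, y to its left, z up, the work surface at z = 0. Lengths are in m, angles in rad, forces in N, time in s.
With the tool pointing down it reaches from about 0.35 to 0.925 m from the base axis. Payload 6.4 kg.
Tool frame: the origin (TCP) lies midway between the tips of the shut fingers; the grasp point (between the pads) lies ctrl.pinch_z behind it (ctrl.pinch_z is the distance from the TCP to the grasp point, in m); z points along the fingers, y is the line along which they close (so a half turn about z gives the same grasp; the last joint's range is limited). The gripper opens to 85 mm and grips with 20 to 120 N. Pads are 22 mm wide; open, the fingers measure 114 mm over their backs; the gripper's body (76 mm by 85 mm) begins 54 mm behind the grasp point. The pads swing forward as they close: fully open they stand 13 mm farther back than shut.
Start: joints at [-1.456, 0.245, 1.558, -0, 1.339, -0.174], TCP at [0.185, -0.623, 0.231] pointing down, gripper open.
Joint ranges: [-3.13, 3.13], [-1.02, 2.26], [0.13, 2.54], [-0.95, 4.09], [0.21, 2.88], [-2.74, 2.74]. Speed limits (rad/s): [2.57, 2.57, 3.14, 3.14, 3.14, 3.14].

### API

Orientations are given as [roll, pitch, yaw] about the fixed x, y, z axes, in that order (R = Rz(yaw) Ry(pitch) Rx(roll)).
In Python, from station import ctrl gives the robot as it stands.
- The arm moves only by the tool send_rows, never from a script. Its argument "increments" is a list of rows, each a list of 2 entries, a list of its own where there are three numbers: the shift along the tool's x, y, z as a fraction of full scale, then the turn, a rotation vector about the tool's x, y, z as a fraction of full scale. In form: [[[tx, ty, tz], [rx, ry, rz]], ...]. A call has 1 to 12 rows; each row shifts and turns the commanded pose from where the row before left it, along the tool's axes as they then stand; what a row does not reach is not made up. Full scale, the value 1, is 0.05 m for a shift and 4 degrees for a turn. A row lasts 1/10 s, in which the tool goes at most 50 mm and 8.59 degrees, less where a joint would pass 70% of its speed; a pose out of reach is approached as far as the arm can. A call with a number of a shift or a turn outside -1 to 1 is refused whole. A call with a gripper value outside its range is refused whole. "hand" is the finger opening in mm, from 0 to 85.4, set as the call begins (left out, the last holds). The fingers move at their own pace and stop on an object; the grip force is fixed at half the most. Time passes only in rows, so rows that do not move let the fingers close. It gives the time, the measured TCP pose, the force, the opening and the grip force at its end, in the units of the state.
- ctrl.get_state(): the state, without advancing time (a new reading comes with each control period).
- ctrl.snapshot(name): name is "scene" or "top" or "wrist"; returns the picture (384x512x3 uint8, red, green, blue); there is no depth.
- ctrl.camera_params(name): a dict with "camera_matrix" (3x3 intrinsics, pixels), "cam_to_world" (4x4, takes a point from camera to world coordinates). Camera axes: x right, y down, z forward; pixel columns grow to the right and rows downward; lengths in m; the calibration is good to about 2 mm. A picture is of the moment at which its call begins: read the wrist's pose just before it. camera_params takes no time and is no camera call; for the wrist camera it gives the pose at the moment of the call.
- ctrl.close_job(): hands the job in; it is judged then, once.
The state is a dict: "t": time; "qpos": joint angles; "dq": joint speeds; "joint_efforts": joint torques, N m; "eef_pos": TCP position; "tool_rot": TCP orientation; "force": force on the tool from outside, world axes, zero at the start; "torque": the same for the moment, N m; "gripper_width": finger opening in m; "finger_force": force on a finger pad.
Only numpy, scipy, OpenCV 4.12 (cv2) and the standard library are available. Lean on these libraries where they do the work, as an engineer would, in place of code of your own. Each camera call takes 0.05 s, during which the arm holds its last target. There are 200 camera calls.

## Working session

There is one attempt and no reset: what is moved stays moved. The work goes in short steps, Python scripts to look and compute and a tool call to move; the robot and the scene stay as the last step left them, time stands still between calls to the robot, and variables do not carry over. Pictures are saved under pics/ and viewed, at most 10 in all, crops included, and the job is handed in when it is done.

Besides the shell and the picture viewer there is one more tool, called after "Emit:" as name(argument=value, ...), one argument or row to a line, values as JSON. send_rows: Moves the arm, as the interface text tells. Its arguments: {"type":"object","properties":{"increments":{"type":"array"},"hand":{"type":"number"}},"required":["increments"]}

```bash
mkdir -p pics; ls
python3 - <<'E'
from station import ctrl
import cv2,numpy as np
for n in("top","scene"):
    im=ctrl.snapshot(n);cv2.imwrite(f"pics/{n}0.png",im[:,:,::-1])
    p=ctrl.camera_params(n);print(n,np.round(p["camera_matrix"],1).tolist(),np.round(p["cam_to_world"],4).tolist())
print(ctrl.get_state(),ctrl.pinch_z)
E
```

```text
pics
top [[432.3, 0.0, 254.5], [0.0, 432.3, 195.2], [0.0, 0.0, 1.0]] [[-0.0257, -0.9954, 0.092, 0.3413], [-0.9996, 0.025, -0.0098, -0.0206], [0.0074, -0.0922, -0.9957, 1.5502], [0.0, 0.0, 0.0, 1.0]]
scene [[483.5, 0.0, 257.5], [0.0, 483.5, 193.7], [0.0, 0.0, 1.0]] [[0.3975, 0.6145, -0.6815, 1.5137], [0.9176, -0.2728, 0.2892, -0.4466], [-0.0082, -0.7403, -0.6723, 1.106], [0.0, 0.0, 0.0, 1.0]]
{'t': 0.1, 'qpos': array([-1.45609446e+00,  2.45759372e-01,  1.55892690e+00,  9.07959166e-06,
        1.33868308e+00, -1.74105380e-01]), 'dq': array([-1.48404575e-03, -1.66664404e-03, -1.38910327e-03, -7.53256054e-06,
       -8.79697315e-04,  1.05597488e-04]), 'joint_efforts': array([ 4.49577237e-05, -4.30672467e+01, -3.27128291e+01, -1.01378341e-04,
        2.87028997e-03,  4.15021105e-06]), 'eef_pos': array([ 0.18507093, -0.62256227,  0.23026213]), 'tool_rot': array([-3.13984435e+00, -3.16470444e-04,  2.88804874e-01]), 'force': array([-0.61162866,  0.34634544, -0.29898627]), 'torque': array([ 0.02621241,  0.00911437, -0.03580715]), 'finger_force': 0.0, 'gripper_width': 0.08574334617659131} 0.0187
```

View pics/top0.png

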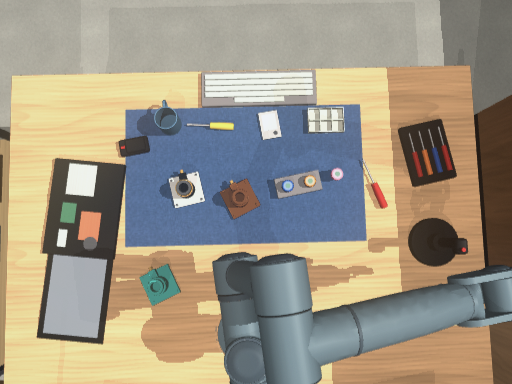

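View pics/scene0.png

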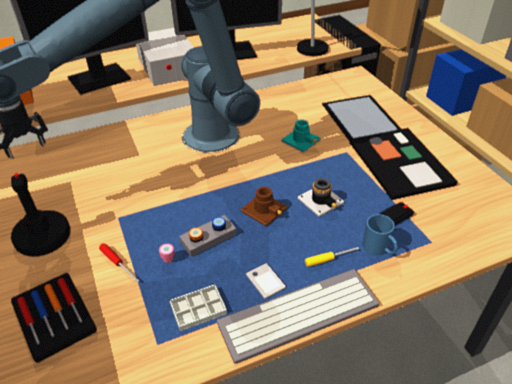

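The top view shows three mounts: white base with a black body (186,188), brown (239,197) and turquoise (159,285). The white/black one with the brass ring fits; the others are excluded by colour. It shows three lenses: blue in the stand (288,185), orange in the stand (309,181) and pink outside it (337,173), so the orange one in the stand is the target. I'll confirm with one enlarged crop and measure from it.

```bash
cat > h.py <<'E'
import numpy as np,cv2
from station import ctrl
def ray(n,px,z,P=None):
    P=P or ctrl.camera_params(n);K=P["camera_matrix"];T=np.array(P["cam_to_world"])
    d=T[:3,:3]@np.linalg.inv(K)@[px[0],px[1],1];o=T[:3,3]
    return (o+d*(z-o[2])/d[2])
def proj(n,X,P=None):
    P=P or ctrl.camera_params(n);T=np.linalg.inv(P["cam_to_world"])
    c=T[:3,:3]@X+T[:3,3];u=P["camera_matrix"]@c;return u[:2]/u[2]
E
python3 - <<'E'
from h import *
a=cv2.imread("pics/top0.png");b=cv2.imread("pics/scene0.png")
A=cv2.resize(a[155:225,160:350],None,fx=4,fy=4,interpolation=cv2.INTER_CUBIC)
B=cv2.resize(b[165:265,150:350],None,fx=3.8,fy=3,interpolation=cv2.INTER_CUBIC)
cv2.imwrite("pics/crop.png",np.vstack([A,B[:, :760]]))
for n,im in(("top",a),("scene",b)):
    hsv=cv2.cvtColor(im,cv2.COLOR_BGR2HSV)
    m=cv2.inRange(hsv,(5,130,120),(22,255,255))
    k,l,s,c=cv2.connectedComponentsWithStats(m)
    for i in range(1,k):
        x,y=c[i]
        if 8<s[i][4]<300 and ((n=="top" and 170<x<345 and 160<y<215) or (n=="scene" and 150<x<350 and 170<y<260)): print(n,"orange",c[i].round(1),s[i],ray(n,c[i],0.05).round(3))
    if n=="top":
        m=cv2.inRange(hsv,(0,0,190),(180,50,255));m[:,:160]=0;m[:,215:]=0;m[:165]=0;m[215:]=0
        cs,_=cv2.findContours(m,0,2);q=max(cs,key=cv2.contourArea);r=cv2.minAreaRect(q);print("base",r,ray("top",r[0],0.012).round(4))
        m=cv2.inRange(hsv,(95,0,90),(125,110,255)); 
for px in((186,188),(186.5,186)):print(ray("top",px,.082))
print(ray("top",(309,181),.052),ray("top",(288,185.5),.052))
E
```

```text
top orange [306.3 183.6] [304 181   7   6  11] [ 0.516 -0.218  0.05 ]
base ((186.2941436767578, 189.67648315429688), (29.589345932006836, 30.802024841308594), 75.96376037597656) [0.5095 0.2073 0.012 ]
scene orange [316.4 189.2] [313 184   9  10  38] [0.501 0.193 0.05 ]
scene orange [326.6 190.3] [325 189   5   4  12] [0.52  0.221 0.05 ]
scene orange [184.4 194.8] [179 192  12   6  27] [ 0.352 -0.211  0.05 ]
scene orange [255.5 213.4] [241 201  33  23 157] [ 0.524 -0.034  0.05 ]
scene orange [333.8 204.4] [332 203   5   4  16] [0.588 0.208 0.05 ]
scene orange [275.9 209.2] [270 206  12   8  46] [0.533 0.032 0.05 ]
scene orange [195.2 233.5] [189 228  14  12  58] [ 0.53  -0.232  0.05 ]
[0.50762179 0.19784461 0.082     ]
[0.51444693 0.19606355 0.082     ]
[ 0.5249221  -0.22718158  0.052     ] [ 0.51093134 -0.15325044  0.052     ]
```

View pics/crop.png

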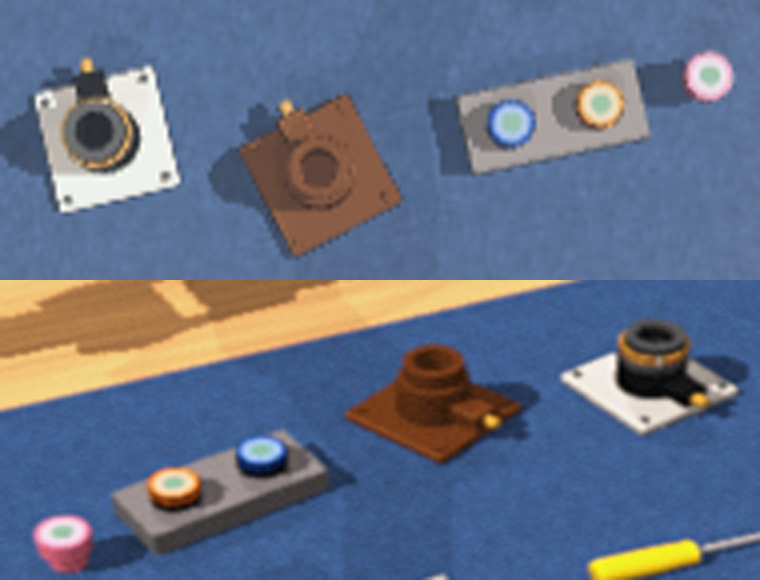

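The crop confirms it: the orange-banded black lens is at top pixel (310,180.5), in the stand's right-hand hole. Pink is outside the stand and blue is in the other hole. The white-based black mount with the brass ring is at (185,187). I'll move above the lens now.

Emit:
send_rows(
  increments=[
    [[0.44,-0.28,0],[0,0,0]],
    [[0.44,-0.28,0],[0,0,0]],
    [[0.44,-0.28,0],[0,0,0]],
    [[0.44,-0.28,0],[0,0,0]],
    [[0.44,-0.28,0],[0,0,0]],
    [[0.44,-0.28,0],[0,0,0]],
    [[0.44,-0.28,0],[0,0,0]],
    [[0.44,-0.28,0],[0,0,0]],
    [[0.44,-0.28,0],[0,0,0]],
    [[0.44,-0.28,0],[0,0,0]],
  ],
)

```text
t: 1.1
eef_pos: [0.3566, -0.4251, 0.2308]
tool_rot: [-3.141, 0.0, 0.289]
force: [-0.5, 0.1, 0.0]
gripper_width: 0.0852
finger_force: 0.0
```

Emit:
send_rows(
  increments=[
    [[0.44,-0.28,0],[0,0,0]],
    [[0.44,-0.28,0],[0,0,0]],
    [[0.44,-0.28,0],[0,0,0]],
    [[0.44,-0.28,0],[0,0,0]],
    [[0.44,-0.28,0],[0,0,0]],
    [[0.44,-0.28,0],[0,0,0]],
    [[0.44,-0.28,0],[0,0,0]],
    [[0.44,-0.28,0],[0,0,0]],
    [[0.44,-0.28,0],[0,0,0]],
    [[0.44,-0.28,0],[0,0,0]],
  ],
)

```text
t: 2.1
eef_pos: [0.5275, -0.2283, 0.2308]
tool_rot: [-3.141, 0.001, 0.289]
force: [1.0, 0.1, -0.9]
gripper_width: 0.0855
finger_force: 0.0
```

Emit:
send_rows(
  increments=[
    [[0,0,0],[0,0,-1]],
    [[0,0,0],[0,0,-1]],
    [[0,0,0],[0,0,-1]],
    [[0,0,0],[0,0,-1]],
    [[0,0,0],[0,0,-1]],
    [[0,0,0],[0,0,-1]],
    [[0,0,0],[0,0,-1]],
    [[0,0,0],[0,0,-1]],
    [[0,0,0],[0,0,-1]],
    [[0,0,0],[0,0,-1]],
    [[0,0,0],[0,0,-1]],
  ],
)

```text
t: 3.2
eef_pos: [0.5269, -0.2292, 0.2307]
tool_rot: [-3.141, -0.0, 1.06]
force: [0.1, -0.4, 0.1]
gripper_width: 0.0854
finger_force: 0.0
```

Emit:
send_rows(
  increments=[
    [[0,0,0],[0,0,-1]],
    [[0,0,0],[0,0,-1]],
    [[0,0,0],[0,0,-1]],
    [[0,0,0],[0,0,-1]],
    [[0,0,0],[0,0,-1]],
    [[0,0,0],[0,0,-1]],
    [[0,0,0],[0,0,-1]],
    [[0,0,0],[0,0,-1]],
    [[0,0,0],[0,0,-1]],
    [[0,0,0],[0,0,-1]],
    [[0,0,0],[0,0,0]],
    [[0,0,0],[0,0,0]],
  ],
)

```text
t: 4.4
eef_pos: [0.527, -0.2293, 0.2309]
tool_rot: [-3.141, -0.0, 1.753]
force: [-1.5, 0.7, -0.6]
gripper_width: 0.0855
finger_force: 0.0
```

Run:
```python
from h import *
import pickle
s=ctrl.get_state();P=ctrl.camera_params("wrist");im=ctrl.snapshot("wrist");cv2.imwrite("pics/w1.png",im[:,:,::-1])
pickle.dump(P,open("w1.pkl","wb"))
print(s["t"],s["eef_pos"],s["tool_rot"],s["gripper_width"]);print(P["camera_matrix"].round(1).tolist(),np.round(P["cam_to_world"],4).tolist())
```

```text
4.4 [ 0.52698646 -0.22928232  0.23094024] [-3.14115488e+00 -4.83277478e-04  1.75337219e+00] 0.08546873354404129
[[335.2, 0.0, 249.2], [0.0, 335.2, 192.0], [0.0, 0.0, 1.0]] [[0.9833, 0.1722, 0.0583, 0.5109], [0.1818, -0.9298, -0.32, -0.1459], [-0.0009, 0.3253, -0.9456, 0.3733], [0.0, 0.0, 0.0, 1.0]]
```

View pics/w1.png

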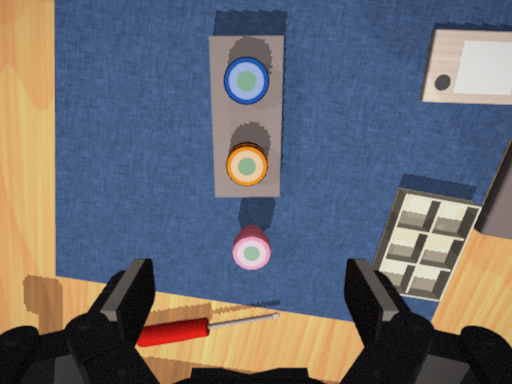

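The wrist view shows orange at (246,165), blue at (246,80) and pink at (251,250), with the stand nearly square to the image. Next I'll fit the orange lens and the stand.

```bash
cat >> h.py <<'E'
def lensfit(im,P,n,z=.052,roi=None,H=(8,24)):
    hsv=cv2.cvtColor(im,cv2.COLOR_RGB2HSV)
    m=cv2.inRange(hsv,(H[0],80,120),(H[1],255,255))
    if roi: k=np.zeros_like(m);k[roi[1]:roi[3],roi[0]:roi[2]]=1;m*=k
    cs,_=cv2.findContours(m,0,1);q=max(cs,key=cv2.contourArea)
    pts=np.array([ray(n,p[0],z,P)[:2] for p in cv2.convexHull(q)],np.float32)
    return cv2.fitEllipse(cv2.convexHull(q)),cv2.minEnclosingCircle(pts)
E
python3 - <<'E'
from h import *
import pickle
P=pickle.load(open("w1.pkl","rb"));im=cv2.imread("pics/w1.png")[:,:,::-1].copy()
print(lensfit(im,P,"wrist",roi=(215,130,280,200)))
print("blue",lensfit(im,P,"wrist",roi=(215,50,280,110),H=(95,125)))
hsv=cv2.cvtColor(im,cv2.COLOR_RGB2HSV)
g=cv2.inRange(hsv,(50,30,80),(95,140,255));k,l,s,c=cv2.connectedComponentsWithStats(g)
for i in range(1,k):
  if 40<s[i][4]<600 and s[i][0]>200 and s[i][0]<280: print("green",c[i],s[i],ray("wrist",c[i],.052,P))
m=cv2.inRange(hsv,(0,0,40),(180,75,170));m[:,:195]=0;m[:,300:]=0;m[215:]=0
m=cv2.morphologyEx(m,cv2.MORPH_CLOSE,np.ones((5,5)))
cs,_=cv2.findContours(m,0,2);q=max(cs,key=cv2.contourArea);r=cv2.minAreaRect(q);b=cv2.boxPoints(r);print(b)
print([ray("wrist",p,.03,P)[:2].round(4).tolist() for p in b])
t=cv2.imread("pics/top0.png")[:,:,::-1].copy()
for n,f,px in(("top",t,(309.9,180.4)),):print(ray(n,px,.052))
E
```

```text
(((246.37400817871094, 165.61351013183594), (39.121002197265625, 42.84462356567383), 97.09283447265625), ((0.5231867432594299, -0.22755426168441772), 0.02135651186108589))
blue (((246.03140258789062, 80.52119445800781), (43.354698181152344, 46.246524810791016), 176.92623901367188), ((0.5084275007247925, -0.150551900267601), 0.020482318475842476))
green [245.99363057  80.5955414 ] [237  71  19  20 314] [ 0.50841664 -0.14980319  0.052     ]
green [246.48165138 166.16055046] [238 158  17  17 218] [ 0.52322712 -0.22860578  0.052     ]
green [251.24025974 253.18831169] [244 247  15  13 154] [ 0.54566969 -0.32306116  0.052     ]
[[208.  35.]
 [283.  35.]
 [283. 197.]
 [208. 197.]]
[[0.4662, -0.1168], [0.535, -0.1041], [0.5694, -0.2611], [0.4891, -0.2759]]
[ 0.5269552  -0.23040833  0.052     ]
```

Emit:
send_rows(
  increments=[
    [[0.02,-0.06,0.4],[0,0,0]],
    [[0,0,0.4],[0,0,0]],
    [[0,0,0.4],[0,0,0]],
    [[0,0,0.4],[0,0,0]],
    [[0,0,0.4],[0,0,0]],
    [[0,0,0.4],[0,0,0]],
    [[0,0,0.4],[0,0,0]],
    [[0,0,0.4],[0,0,0]],
    [[0,0,0.4],[0,0,0]],
    [[0,0,0.38],[0,0,0]],
    [[0,0,0],[0,0,0]],
    [[0,0,0],[0,0,0]],
  ],
)

```text
t: 5.65
eef_pos: [0.524, -0.229, 0.0324]
tool_rot: [-3.141, -0.0, 1.754]
force: [-0.7, 0.0, 0.0]
gripper_width: 0.0855
finger_force: 0.0
```

Emit:
send_rows(
  increments=[
    [[0,0,0],[0,0,0]],
    [[0,0,0],[0,0,0]],
    [[0,0,0],[0,0,0]],
    [[0,0,0],[0,0,0]],
    [[0,0,0],[0,0,0]],
    [[0,0,0],[0,0,0]],
    [[0,0,0],[0,0,0]],
    [[0,0,0],[0,0,0]],
  ],
  hand=30,
)

```text
t: 6.45
eef_pos: [0.5249, -0.2295, 0.0336]
tool_rot: [3.14, 0.001, 1.755]
force: [-1.3, 0.4, 6.6]
gripper_width: 0.039
finger_force: 60.5
```

Emit:
send_rows(
  increments=[
    [[0,0,-0.02],[0,0,0]],
    [[0,0,-0.1],[0,0,0]],
    [[0,0,-0.2],[0,0,0]],
    [[0,0,-0.3],[0,0,0]],
    [[0,0,-0.4],[0,0,0]],
    [[0,0,-0.4],[0,0,0]],
    [[0,0,-0.4],[0,0,0]],
    [[0,0,-0.4],[0,0,0]],
    [[0,0,-0.4],[0,0,0]],
    [[0,0,-0.3],[0,0,0]],
    [[0,0,0],[0,0,0]],
    [[0,0,0],[0,0,0]],
  ],
)

```text
t: 7.65
eef_pos: [0.5238, -0.2288, 0.1783]
tool_rot: [-3.142, -0.0, 1.755]
force: [0.4, 0.6, -1.6]
gripper_width: 0.0392
finger_force: 60.6
```

Run:
```python
from h import *
import pickle
s=ctrl.get_state();P=ctrl.camera_params("wrist");im=ctrl.snapshot("wrist");cv2.imwrite("pics/w2.png",im[:,:,::-1])
pickle.dump((P,s),open("w2.pkl","wb"))
print(s,ctrl.pinch_z)
```

```text
{'t': 7.65, 'qpos': array([-6.10111491e-01,  1.17434784e-01,  1.80471219e+00,  2.32582590e-06,
        1.21948359e+00, -7.94186575e-01]), 'dq': array([ 4.72762938e-04,  2.15482609e-02,  2.21035246e-02,  1.93500988e-03,
        8.75091837e-05, -2.22071436e-04]), 'joint_efforts': array([ 1.32189764e-02, -3.79940557e+01, -3.27640486e+01,  4.04864122e-04,
       -2.20021169e-02, -1.34992032e-05]), 'eef_pos': array([ 0.52384627, -0.22882556,  0.17829109]), 'tool_rot': array([-3.14156764e+00, -2.85719732e-05,  1.75487061e+00]), 'force': array([ 0.44994007,  0.58492644, -1.58639046]), 'torque': array([0.00395415, 0.00991101, 0.0224387 ]), 'finger_force': 60.587321519851685, 'gripper_width': 0.039209762255732604} 0.0187
```

View pics/w2.png

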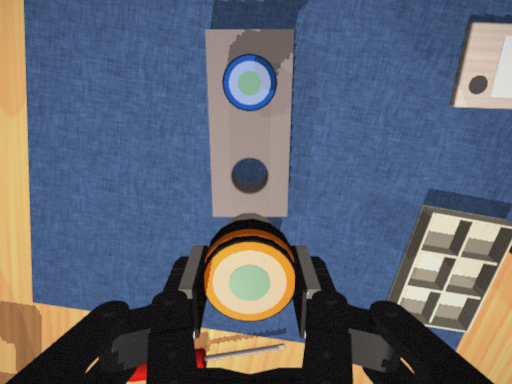

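The lens is held squarely, with its top at (249,281), and the stand hole is empty at (250,175). I'll carry it toward the mount and stop short to look.

Emit:
send_rows(
  increments=[
    [[0.2,0.04,0],[0,0,0]],
    [[0.4,0.07,0],[0,0,0]],
    [[0.4,0.07,0],[0,0,0]],
    [[0.4,0.07,0],[0,0,0]],
    [[0.4,0.07,0],[0,0,0]],
    [[0.4,0.07,0],[0,0,0]],
    [[0.4,0.07,0],[0,0,0]],
    [[0.4,0.07,0],[0,0,0]],
    [[0.4,0.07,0],[0,0,0]],
    [[0.4,0.07,0],[0,0,0]],
    [[0.4,0.07,0],[0,0,0]],
  ],
)

```text
t: 8.8
eef_pos: [0.521, -0.0141, 0.1771]
tool_rot: [-3.14, -0.001, 1.755]
force: [-0.6, -0.1, -0.6]
gripper_width: 0.039
finger_force: 60.6
```

Emit:
send_rows(
  increments=[
    [[0.4,0.07,0],[0,0,0]],
    [[0.4,0.07,0],[0,0,0]],
    [[0.4,0.07,0],[0,0,0]],
    [[0.4,0.07,0],[0,0,0]],
    [[0.4,0.07,0],[0,0,0]],
    [[0.4,0.07,0],[0,0,0]],
    [[0.2,0.07,0],[0,0,0]],
    [[0,0,0],[0,0,0]],
    [[0,0,0],[0,0,0]],
    [[0,0,0],[0,0,0]],
  ],
)

```text
t: 9.8
eef_pos: [0.5222, 0.1159, 0.1781]
tool_rot: [-3.141, 0.0, 1.754]
force: [-0.8, -0.3, -1.4]
gripper_width: 0.0389
finger_force: 60.6
```

Run:
```python
from h import *
import pickle
s=ctrl.get_state();P=ctrl.camera_params("wrist");im=ctrl.snapshot("wrist");cv2.imwrite("pics/w3.png",im[:,:,::-1])
pickle.dump((P,s),open("w3.pkl","wb"))
print(s["t"],s["eef_pos"],s["tool_rot"],s["gripper_width"])
z=s["eef_pos"][2]+.0184
e=lensfit(im,P,"wrist",z,roi=(190,215,310,335));print(e, ray("wrist",e[0][0],z,P),np.array(e[1][0])-s["eef_pos"][:2])
c=im[20:220,120:380]
cv2.imwrite("pics/w3c.png",cv2.resize(c,None,fx=3,fy=3,interpolation=cv2.INTER_CUBIC)[:,:,::-1])
```

```text
9.8 [0.52220369 0.11591333 0.17808246] [-3.14113501e+00  1.55707217e-04  1.75402900e+00] 0.03890683455591998
(((249.2596893310547, 280.9888916015625), (79.52672576904297, 91.9538803100586), 89.68690490722656), ((0.5212326645851135, 0.11659802496433258), 0.02006487548351288)) [0.52117982 0.11751197 0.19648246] [-0.00097103  0.00068469]
```

View pics/w3c.png

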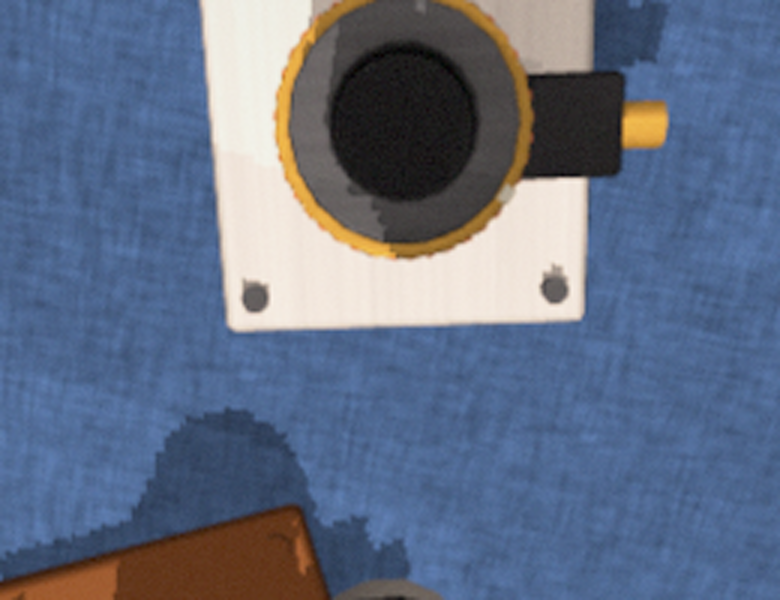

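The crop shows the white-based mount with the bore centred at about crop (404,121), which is wrist pixel (254.5,60). The brass ring surrounds it and the white mark is at the lower right. Next I'll fit the bore rim.

Run:
```python
from h import *
import pickle
P,s=pickle.load(open("w3.pkl","rb"));im=cv2.imread("pics/w3.png")
g=cv2.cvtColor(im,cv2.COLOR_BGR2GRAY)
for th in(45,60,70):
    m=(g<th).astype(np.uint8);k=np.zeros_like(m);k[30:92,224:284]=1;m*=k
    cs,_=cv2.findContours(m,0,1);q=max(cs,key=cv2.contourArea);h=cv2.convexHull(q);e=cv2.fitEllipse(h)
    pts=np.array([ray("wrist",p[0],.082,P)[:2] for p in h],np.float32)
    print(th,e,ray("wrist",e[0],.082,P).round(4),cv2.minEnclosingCircle(pts))
hsv=cv2.cvtColor(im,cv2.COLOR_BGR2HSV);m=cv2.inRange(hsv,(12,110,90),(30,255,255));k=np.zeros_like(m);k[10:115,205:298]=1;m*=k
cs,_=cv2.findContours(m,0,1);q=np.vstack([c for c in cs if len(c)>5]);h=cv2.convexHull(q);e=cv2.fitEllipse(h);print("ring",e,ray("wrist",e[0],.0718,P))
print(np.array(P["cam_to_world"])[:3,3])
lens=np.array([.52121,.11705]);R=np.array([[-.183,.983],[.983,.183]])
t=cv2.fitEllipse(h)
```

```text
45 ((254.2637939453125, 59.91212844848633), (49.36381912231445, 53.3658561706543), 1.4538860321044922) [0.5073 0.2101 0.082 ] ((0.5074185132980347, 0.20968355238437653), 0.01665312424302101)
60 ((254.33950805664062, 59.85712814331055), (50.79293441772461, 55.193817138671875), 176.3495330810547) [0.5073 0.2101 0.082 ] ((0.5073753595352173, 0.2097216248512268), 0.017268331721425056)
70 ((257.6557312011719, 61.0224609375), (56.55479049682617, 73.80977630615234), 158.9097900390625) [0.5096 0.2098 0.082 ] ((0.5091828107833862, 0.20834806561470032), 0.023105012252926826)
ring ((254.08267211914062, 59.615211486816406), (85.75194549560547, 91.52674102783203), 2.1590559482574463) [0.50718694 0.21071313 0.0718    ]
[0.50606699 0.19933585 0.32035873]
```

Emit:
send_rows(
  increments=[
    [[0.31,0.01,0],[0,0,0]],
    [[0.31,0.01,0],[0,0,0]],
    [[0.31,0.01,0],[0,0,0]],
    [[0.31,0.01,0],[0,0,0]],
    [[0.31,0.01,0],[0,0,0]],
    [[0.32,0.02,0],[0,0,0]],
    [[0,0,0.3],[0,0,0]],
    [[0,0,0.4],[0,0,0]],
    [[0,0,0.35],[0,0,0]],
    [[0,0,0.2],[0,0,0]],
    [[0,0,0],[0,0,0]],
    [[0,0,0],[0,0,0]],
  ],
)

```text
t: 11.05
eef_pos: [0.5088, 0.2091, 0.1159]
tool_rot: [3.141, 0.0, 1.755]
force: [-0.3, -0.0, -0.9]
gripper_width: 0.0388
finger_force: 60.6
```

Emit:
send_rows(
  increments=[
    [[0,0,0.06],[0,0,0]],
    [[0,0,0.06],[0,0,0]],
    [[0,0,0.04],[0,0,0]],
    [[0,0,0],[0,0,0]],
  ],
)

```text
t: 11.45
eef_pos: [0.5084, 0.2091, 0.1076]
tool_rot: [-3.141, -0.0, 1.755]
force: [-0.2, 0.2, -1.0]
gripper_width: 0.0388
finger_force: 60.6
```

Emit:
send_rows(
  increments=[
    [[0,0,0.06],[0,0,0]],
    [[0,0,0.06],[0,0,0]],
    [[0,0,0.06],[0,0,0]],
    [[0,0,0],[0,0,0]],
  ],
)

```text
t: 11.85
eef_pos: [0.5081, 0.2091, 0.0981]
tool_rot: [-3.14, -0.0, 1.755]
force: [0.1, -0.2, -1.5]
gripper_width: 0.039
finger_force: 60.6
```

Emit:
send_rows(
  increments=[
    [[0,0,0.06],[0,0,0]],
    [[0,0,0.05],[0,0,0]],
    [[0,0,0],[0,0,0]],
  ],
)

```text
t: 12.15
eef_pos: [0.5083, 0.2091, 0.0928]
tool_rot: [-3.141, -0.0, 1.755]
force: [0.2, 0.7, -2.2]
gripper_width: 0.0391
finger_force: 60.6
```

Emit:
send_rows(
  increments=[
    [[0,0,0.04],[0,0,0]],
    [[0,0,0.04],[0,0,0]],
    [[0,0,0],[0,0,0]],
    [[0,0,0],[0,0,0]],
  ],
)

```text
t: 12.55
eef_pos: [0.5086, 0.2091, 0.0893]
tool_rot: [-3.142, 0.0, 1.755]
force: [0.5, -0.1, -0.9]
gripper_width: 0.0388
finger_force: 60.6
```

Run:
```python
from h import *
s=ctrl.get_state();print(s["t"],s["eef_pos"],s["tool_rot"],s["force"],s["torque"],s["qpos"][5])
im=ctrl.snapshot("scene")[150:230,270:370];cv2.imwrite("pics/s2.png",cv2.resize(im,None,fx=7,fy=7,interpolation=cv2.INTER_CUBIC)[:,:,::-1])
```

```text
12.55 [0.50858087 0.20913303 0.08925153] [-3.14153979e+00  6.74756949e-06  1.75486866e+00] [ 0.54662367 -0.08146668 -0.90366819] [0.00978494 0.01489106 0.01770376] -0.00015614409821737744
```

View pics/s2.png

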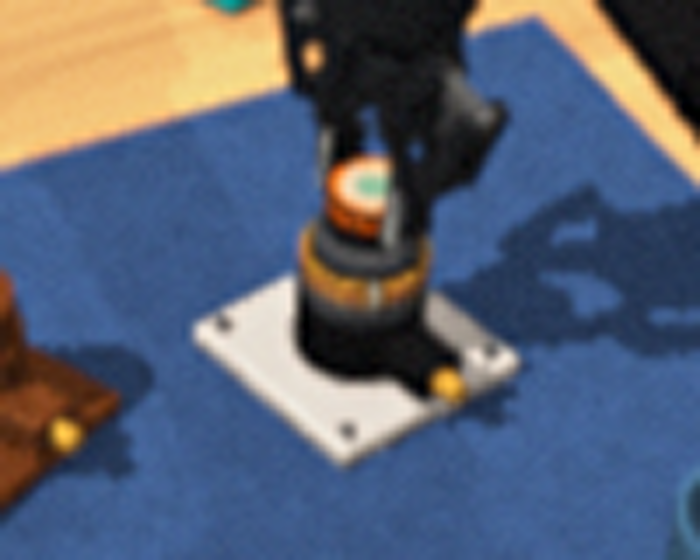

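The picture shows the lens in the bore with its barrel a few millimetres above the upper ring. I'll go down 1 mm and release.

Emit:
send_rows(
  increments=[
    [[0,0,0.02],[0,0,0]],
    [[0,0,0],[0,0,0]],
  ],
)

```text
t: 12.8
eef_pos: [0.5085, 0.2091, 0.0883]
tool_rot: [-3.142, 0.0, 1.755]
force: [0.2, 0.3, -0.6]
gripper_width: 0.0387
finger_force: 60.6
```

Emit:
send_rows(
  increments=[
    [[0,0,0],[0,0,0]],
    [[0,0,0],[0,0,0]],
    [[0,0,0],[0,0,0]],
    [[0,0,0],[0,0,0]],
    [[0,0,0],[0,0,0]],
    [[0,0,0],[0,0,0]],
  ],
  hand=85,
)

```text
t: 13.4
eef_pos: [0.5086, 0.2091, 0.0883]
tool_rot: [3.141, 0.0, 1.755]
force: [-0.1, -0.9, -0.5]
gripper_width: 0.0853
finger_force: 0.0
```

Emit:
send_rows(
  increments=[
    [[0,0,-0.2],[0,0,0]],
    [[-0.2,0,-0.4],[0,0,0]],
    [[-0.4,0,-0.4],[0,0,0]],
    [[-0.4,0,-0.4],[0,0,0]],
    [[-0.4,0,-0.4],[0,0,0]],
    [[-0.4,0,0],[0,0,0]],
    [[0,0,0],[0,0,0]],
    [[0,0,0],[0,0,0]],
  ],
)

```text
t: 14.2
eef_pos: [0.525, 0.1207, 0.1786]
tool_rot: [3.141, -0.0, 1.754]
force: [-0.6, 0.0, -0.1]
gripper_width: 0.0848
finger_force: 0.0
```

Run:
```python
from h import *
import pickle
s=ctrl.get_state();P=ctrl.camera_params("wrist");im=ctrl.snapshot("wrist");cv2.imwrite("pics/w4.png",im[:,:,::-1])
pickle.dump((P,s),open("w4.pkl","wb"));print(s["t"],s["eef_pos"],s["tool_rot"])
print(proj("wrist",np.array([.508,.21,.104]),P))
```

```text
14.2 [0.52496675 0.12071165 0.1785689 ] [ 3.14147821e+00 -3.77995879e-04  1.75406683e+00]
[249.86026457  66.14406067]
```

View pics/w4.png

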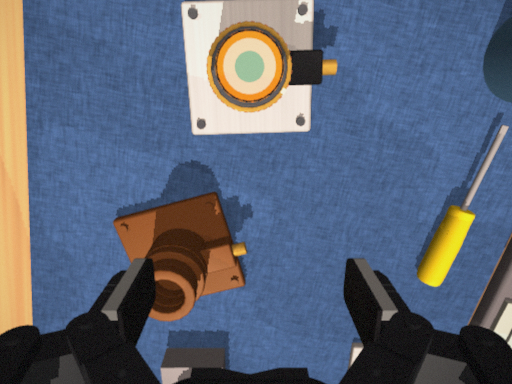

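The lens looks seated, centred at (249,66) and concentric with the ring. I'll check the fit numerically while moving above it.

Emit:
send_rows(
  increments=[
    [[0.36,0,0],[0,0,0]],
    [[0.36,0,0],[0,0,0]],
    [[0.36,0,0],[0,0,0]],
    [[0.36,0,0],[0,0,0]],
    [[0.38,0,0],[0,0,0]],
    [[0,0,0.4],[0,0,0]],
    [[0,0,0.4],[0,0,0]],
    [[0,0,0.4],[0,0,0]],
    [[0,0,0],[0,0,0]],
    [[0,0,0],[0,0,0]],
  ],
)

```text
t: 15.25
eef_pos: [0.5079, 0.2107, 0.1182]
tool_rot: [-3.14, -0.0, 1.756]
force: [-0.0, -0.3, 0.6]
gripper_width: 0.0851
finger_force: 0.0
```

Run:
```python
from h import *
import pickle
P,s=pickle.load(open("w4.pkl","rb"));im=cv2.imread("pics/w4.png")[:,:,::-1].copy()
hsv=cv2.cvtColor(im,cv2.COLOR_RGB2HSV)
k=np.zeros(im.shape[:2],np.uint8);cv2.circle(k,(249,66),38,1,-1)
m=cv2.inRange(hsv,(8,80,120),(24,255,255))*k
l=cv2.connectedComponents(m)[1]
for nm,mm,z in(("lens",m,.104),("ring",cv2.inRange(hsv,(12,110,90),(30,255,255)),.0718)):
    if nm=="ring": kk=np.zeros_like(k);kk[10:115,195:291]=1;mm=mm*kk
    cs,_=cv2.findContours(mm,0,1);q=np.vstack([c for c in cs if len(c)>4]);h=cv2.convexHull(q)
    e=cv2.fitEllipse(h);pts=np.array([ray("wrist",p[0],z,P)[:2] for p in h],np.float32)
    print(nm,e,ray("wrist",e[0],z,P).round(4),cv2.minEnclosingCircle(pts))
s=ctrl.get_state();print(s["eef_pos"],s["tool_rot"])
```

```text
lens ((249.14559936523438, 65.87842559814453), (69.04039764404297, 73.62803649902344), 1.426307201385498) [0.5075 0.2101 0.104 ] ((0.5075997114181519, 0.20956368744373322), 0.021308477967977524)
ring ((248.88540649414062, 66.23893737792969), (85.00391387939453, 90.38040924072266), 179.40621948242188) [0.5072 0.2107 0.0718] ((0.5075011253356934, 0.20944616198539734), 0.029881617054343224)
[0.507921   0.21069955 0.11815709] [-3.14048237e+00 -9.91250864e-05  1.75583882e+00]
```

Emit:
send_rows(
  increments=[
    [[0,0.01,0.3],[0,0,0]],
    [[0,0,0.3],[0,0,0]],
    [[0,0,0.3],[0,0,0]],
    [[0,0,0.16],[0,0,0]],
    [[0,0,0.08],[0,0,0]],
    [[0,0,0],[0,0,0]],
    [[0,0,0],[0,0,0]],
  ],
)

```text
t: 15.95
eef_pos: [0.5093, 0.2102, 0.0617]
tool_rot: [3.141, -0.0, 1.755]
force: [-0.1, 0.3, -1.1]
gripper_width: 0.0848
finger_force: 0.0
```

Run:
```python
from h import *
s=ctrl.get_state();print(s["t"],s["eef_pos"],s["force"],s["torque"],s["gripper_width"])
im=ctrl.snapshot("scene")[150:230,270:370];cv2.imwrite("pics/s3.png",cv2.resize(im,None,fx=7,fy=7,interpolation=cv2.INTER_CUBIC)[:,:,::-1])
```

```text
15.95 [0.50930296 0.21023527 0.06165709] [-0.09096951  0.27240605 -1.08585675] [-0.01342258  0.03776279  0.04474323] 0.08478698105454406
```

View pics/s3.png

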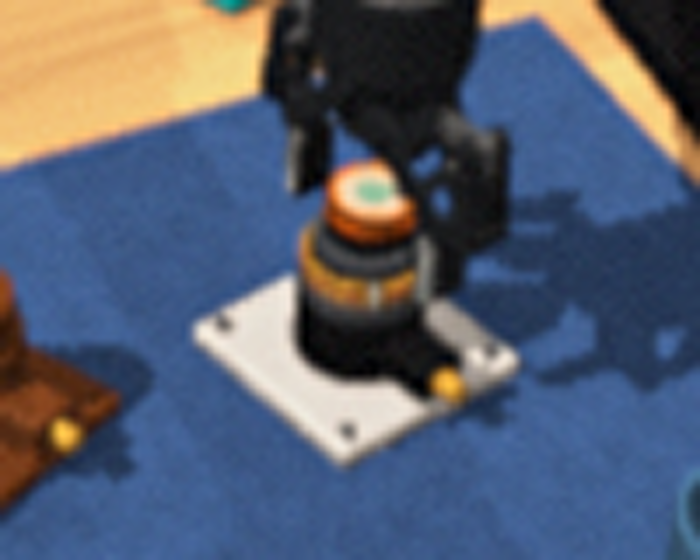

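The lens now sits on the upper ring and the fingers straddle the brass ring. I'll check the near fingertip's height from its pixel, about (331.4,192.9).

Run:
```python
from h import *
for z in(.06,.065,.07,.075,.08): print(z,proj("scene",np.array([.553,.207,z])).round(2),proj("scene",np.array([.4675,.2025-.011,z])).round(2))
# near edge of ring, underside and top
d=np.array([.93,-.37])*.03
for z in(.0603,.0718): print("ring",proj("scene",np.array([.5083+d[0],.2102+d[1],z])))
```

```text
0.06 [328.23 195.49] [311.29 180.83]
0.065 [328.38 194.33] [311.39 179.69]
0.07 [328.52 193.17] [311.5  178.53]
0.075 [328.66 192.  ] [311.6  177.38]
0.08 [328.8  190.83] [311.7  176.21]
ring [323.49744071 192.86781368]
ring [323.79766261 190.20484573]
```

Emit:
send_rows(
  increments=[
    [[0,-0.02,0.02],[0,0,0]],
    [[0,0,0],[0,0,0]],
  ],
)

```text
t: 16.2
eef_pos: [0.508, 0.2101, 0.0606]
tool_rot: [3.141, 0.0, 1.755]
force: [-0.2, -0.5, 0.5]
gripper_width: 0.0852
finger_force: 0.0
```

Emit:
send_rows(
  increments=[
    [[0,0,0],[0,0,0]],
    [[0,0,0],[0,0,0]],
    [[0,0,0],[0,0,0]],
    [[0,0,0],[0,0,0]],
    [[0,0,0],[0,0,0]],
    [[0,0,0],[0,0,0]],
  ],
  hand=50,
)

```text
t: 16.8
eef_pos: [0.5083, 0.2101, 0.0613]
tool_rot: [3.141, 0.0, 1.755]
force: [-2.5, -0.5, 6.0]
gripper_width: 0.0561
finger_force: 62.6
```

Run:
```python
from h import *
s=ctrl.get_state();print({k:np.round(v,4) for k,v in s.items() if k not in("dq",)})
```

```text
{'t': np.float64(16.8), 'qpos': array([ 1.8580e-01,  2.3560e-01,  1.9131e+00, -0.0000e+00,  9.9250e-01,
        1.8000e-03]), 'joint_efforts': array([-1.45600e-01, -3.39627e+01, -2.56367e+01,  1.12000e-02,
       -6.59000e-01, -4.69000e-02]), 'eef_pos': array([0.5083, 0.2101, 0.0613]), 'tool_rot': array([3.1413, 0.    , 1.7548]), 'force': array([-2.4503, -0.4553,  6.0497]), 'torque': array([-0.0939,  0.43  , -0.0232]), 'finger_force': np.float64(62.5963), 'gripper_width': np.float64(0.0561)}
```

Emit:
send_rows(
  increments=[
    [[0,0,-0.01],[0,0,0.4]],
    [[0,0,0],[0,0,0.8]],
    [[0,0,0],[0,0,0.8]],
    [[0,0,0],[0,0,0.8]],
    [[0,0,0],[0,0,0.8]],
  ],
)

```text
t: 17.3
eef_pos: [0.5085, 0.2101, 0.0614]
tool_rot: [3.14, -0.0, 1.501]
force: [-0.4, -0.9, 1.4]
gripper_width: 0.0561
finger_force: 63.3
```

```bash
cat > st.py <<'E'
from station import ctrl
s=ctrl.get_state();print(s["t"],s["eef_pos"].round(4),s["tool_rot"].round(4),"F",s["force"].round(2),"T",s["torque"].round(3),s["joint_efforts"][5].round(3),s["gripper_width"],s["finger_force"])
E
python3 st.py
```

```text
17.3 [0.5085 0.2101 0.0614] [ 3.1404e+00 -2.0000e-04  1.5008e+00] F [-0.43 -0.85  1.36] T [-0.059  0.024  0.023] -0.404 0.05613684224291689 63.29346310347319
```

Emit:
send_rows(
  increments=[
    [[0,0,0],[0,0,0.7]],
    [[0,0,0],[0,0,0.7]],
    [[0,0,0],[0,0,0.6]],
  ],
)

```text
t: 17.6
eef_pos: [0.5086, 0.2101, 0.0614]
tool_rot: [3.14, -0.0, 1.363]
force: [0.9, 0.0, 1.9]
gripper_width: 0.0563
finger_force: 63.5
```

```bash
python3 st.py
```

```text
17.6 [0.5086 0.2101 0.0614] [ 3.1398e+00 -2.0000e-04  1.3628e+00] F [0.89 0.04 1.94] T [ 0.012 -0.033  0.539] 0.171 0.05633546188042121 63.46638014540076
```

Emit:
send_rows(
  increments=[
    [[0,0,0],[0,0,0.15]],
  ],
)

```text
t: 17.7
eef_pos: [0.5086, 0.2101, 0.0614]
tool_rot: [3.14, -0.0, 1.354]
force: [0.7, 0.5, 2.8]
gripper_width: 0.0563
finger_force: 63.5
```

```bash
python3 st.py
```

```text
17.7 [0.5086 0.2101 0.0614] [ 3.1398e+00 -3.0000e-04  1.3538e+00] F [0.66 0.49 2.77] T [ 0.026 -0.169  0.47 ] 0.518 0.05630913260932203 63.48663233220577
```

Emit:
send_rows(
  increments=[
    [[0,0,0],[0,0,0.3]],
  ],
)

```text
t: 17.8
eef_pos: [0.5087, 0.2101, 0.0614]
tool_rot: [3.14, -0.0, 1.333]
force: [0.5, -0.0, 4.1]
gripper_width: 0.0561
finger_force: 63.6
```

```bash
python3 st.py
```

```text
17.8 [0.5087 0.2101 0.0614] [ 3.1398e+00 -3.0000e-04  1.3326e+00] F [ 0.52 -0.03  4.08] T [-0.043 -0.148  0.514] 0.312 0.056134150156331886 63.58781922608614
```

Emit:
send_rows(
  increments=[
    [[0,0,0],[0,0,0.3]],
    [[0,0,0],[0,0,0]],
  ],
)

```text
t: 18.0
eef_pos: [0.5087, 0.2101, 0.0613]
tool_rot: [3.14, -0.001, 1.311]
force: [1.3, 0.4, 4.8]
gripper_width: 0.0565
finger_force: 63.6
```

```bash
python3 st.py
```

```text
18.0 [0.5087 0.2101 0.0613] [ 3.1399e+00 -6.0000e-04  1.3113e+00] F [1.33 0.35 4.76] T [-0.089 -0.306  0.389] 0.491 0.056536774473292147 63.62847385928035
```

Torque while turning is about 0.5–0.55 N·m, roughly 0.08 rad past the bite, which is finger-tight. I'll release and rise straight up.

Emit:
send_rows(
  increments=[
    [[0,0,0],[0,0,0]],
    [[0,0,0],[0,0,0]],
    [[0,0,0],[0,0,0]],
    [[0,0,0],[0,0,0]],
    [[0,0,0],[0,0,0]],
    [[0,0,0],[0,0,0]],
  ],
  hand=85,
)

```text
t: 18.6
eef_pos: [0.5078, 0.21, 0.0607]
tool_rot: [-3.141, 0.0, 1.311]
force: [-0.4, -0.3, -0.3]
gripper_width: 0.0851
finger_force: 0.0
```

Emit:
send_rows(
  increments=[
    [[0,0,-0.1],[0,0,0]],
    [[0,0,-0.3],[0,0,0]],
    [[0,0,-0.4],[0,0,0]],
    [[0,0,-0.4],[0,0,0]],
    [[0,0,-0.4],[0,0,0]],
    [[-0.4,0,-0.4],[0,0,0]],
    [[-0.4,0,-0.3],[0,0,0]],
    [[-0.4,0,0],[0,0,0]],
    [[-0.4,0,0],[0,0,0]],
    [[0,0,0],[0,0,0]],
    [[0,0,0],[0,0,0]],
  ],
)

```text
t: 19.7
eef_pos: [0.4878, 0.1328, 0.1769]
tool_rot: [3.14, -0.001, 1.311]
force: [-1.1, -1.7, -0.5]
gripper_width: 0.0847
finger_force: 0.0
```

Run:
```python
from h import *
P=ctrl.camera_params("wrist");im=ctrl.snapshot("wrist");s=ctrl.get_state();print(s["t"],s["eef_pos"],s["force"])
cv2.imwrite("pics/w5.png",im[:,:,::-1])
R=np.array([.508,.21]);c=proj("wrist",np.array([*R,.104]),P).astype(int);print(c)
hsv=cv2.cvtColor(im,cv2.COLOR_RGB2HSV);k=np.zeros(im.shape[:2],np.uint8);cv2.circle(k,tuple(map(int,c)),36,1,-1)
m=cv2.inRange(hsv,(8,80,120),(24,255,255))*k;cs,_=cv2.findContours(m,0,1)
h=cv2.convexHull(np.vstack(cs));print(cv2.fitEllipse(h),cv2.minEnclosingCircle(np.array([ray("wrist",p[0],.104,P)[:2] for p in h],np.float32)))
x,y=max(c[0]-85,0),max(c[1]-65,0);cv2.imwrite("pics/w5c.png",cv2.resize(im[y:y+130,x:x+170],None,fx=4,fy=4,interpolation=cv2.INTER_CUBIC)[:,:,::-1])
```

```text
19.75 [0.48777278 0.13307905 0.17661424] [-0.4947383   0.26700989 -0.30028295]
[250  84]
((249.82864379882812, 84.04460144042969), (68.4706802368164, 72.04661560058594), 0.4990735650062561) ((0.5076032876968384, 0.20973722636699677), 0.021187875419855118)
```

View pics/w5c.png

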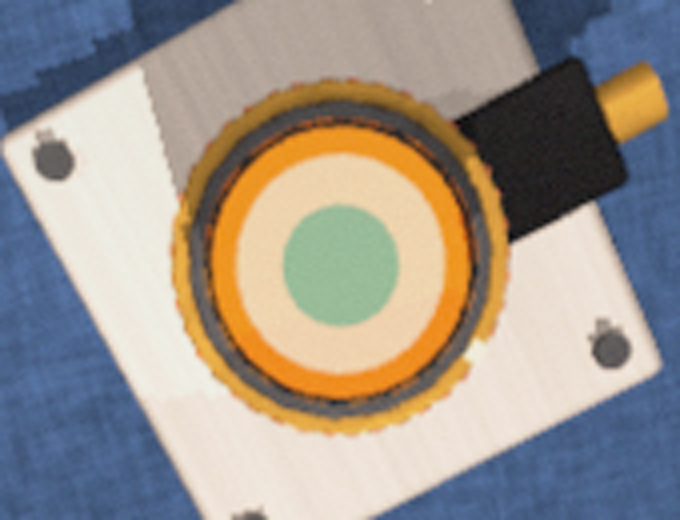

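The lens is seated and centred. The white mark is at the same image angle (about 35°) although the camera has turned 0.44 rad, so the ring turned with the gripper without slipping. Handing in.

```bash
python3 -c "
from station import ctrl
print(ctrl.close_job())"
```

```text
the job is handed in; nothing more can be done
None
```

The orange lens is seated in the mount and the brass ring is turned 0.44 rad clockwise to finger-tight (about 0.5 N·m); the job is handed in at about 20 s, with no verdict returned.

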